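Raise the sharpener's tool rest by four clicks

TASK

Raise the tool rest of the disc sharpening machine by exactly four clicks: with a fingertip, push the orange paddle of the black click-stop dial round clockwise (seen from above) until the dial has clicked into its fourth stop from where it stands now, without going past that stop. Only push the paddle gently, never pinch or grip it between the fingers, and then move clear; leave the chisel, the oil bottle, the brass tin and the dressing stone where they are.

Things in the scene. Friction and masses are not known exactly. Their poses are not given: they have to be found in the camera images.
- dial_top (a point): Point on the dial's vertical axis, on the flat top face of its black disc (disc 100 mm across, 12 mm thick, standing on a fixed aluminium ring 124 mm across and 12 mm high, with 12 black tick marks; the disc's top is 24 mm above the machine's deck). The point turns with the dial: its z points up and its x points radially outward to the middle of the paddle. A small steel cap 24 mm across stands 4 mm proud around the axis.
- dial (a joint): Turning angle of the dial in rad: 0 at the stop where it stands at the start, growing clockwise seen from above. It clicks into a stop every 30 degrees (0.524 rad, 12 a turn), so the fourth stop is 2.094. Pushing out of a stop takes 3 to 6 N at the paddle's middle, most a quarter of the way to the next stop; once past half-way between two stops the dial snaps on by itself into the next one and stays there. It has end stops three clicks back and nine clicks on.
- paddle_trail: The trailing (anticlockwise) half of the orange upright paddle on the dial, the half to push on: origin at the centre of this half. The whole paddle is a block 24 mm long radially (from 21 to 45 mm off the dial axis), 14 mm thick along the circle, 26 mm high above the dial's top face; each half is 7 mm thick. z is up, x is radially outward, y is the anticlockwise tangent; the face to push is 3.5 mm from the origin along +y.
- paddle_lead: The leading (clockwise) half of the same orange paddle, origin at the centre of this half, same axes; its free face is 3.5 mm from the origin along -y. Touching both halves with force at once counts as gripping.
- dial_mount: Fixed aluminium ring under the dial with everything it carries (dial and paddle); origin on the dial axis at the machine's deck, z up.
- machine: Fixed grey disc sharpening machine, 250 x 370 mm, flat deck 110 mm above the table; origin at the centre of its underside, z up, x from its front to its back. Seen from its front the round platter (146 mm across, 14 mm above the deck, centre at x 15, y 85 mm) is on the left and the dial (axis at x -20, y -100 mm) on the right; the tool rest, a bar 120 mm long up to 40 mm above the deck, lies along y at x -100, y 85 mm.
- rest_top (a point): Middle of the top of the aluminium tool-rest bar in front of the platter; the dial raises it 1.5 mm per click.
- tin_center (a point): Centre of a loose round brass tin, 47 mm across, 28 mm high, on the machine's deck.
- stone_center (a point): Centre of a loose reddish dressing stone, 50 x 26 x 22 mm, on the machine's deck.
- oil_center (a point): Centre of a loose upright amber oil bottle, 60 mm across, 140 mm high, standing on the table to the left of the machine.
- chisel_center (a point): Point of a loose chisel lying on the table to the right of the machine, 13 mm above the table, at the brass ferrule between its 135 mm wooden handle (-x) and its 135 mm blade (+x); 26 mm high.

How it is judged:
By the outcome, as a careful person would: the job done as asked, in the order asked, and still so for the second after the job is handed in, with the robot touching nothing.
It also fails if it takes over 48 s, if anything falls off the work surface, if the arm or the gripper's body presses on something with over 40 N, if the wrist force passes 120 N, or if a joint passes its speed limit or range.

ROBOT

A 6-joint arm with a two-finger parallel gripper is mounted at the origin on the work surface. World frame = base frame: x ahead of the robot, y to its left, z up, the work surface at z = 0. Lengths are in mm, angles in rad, forces in N, time in s.
With the tool pointing down it reaches from about 275 to 1000 mm from the base axis. Payload 8.4 kg.
Tool frame: the origin (TCP) lies midway between the tips of the shut fingers; the grasp point (between the pads) lies 19 mm behind it; z points along the fingers, y is the line along which they close (so a half turn about z gives the same grasp; the last joint's range is limited). The gripper opens to 85 mm and grips with 20 to 120 N. Pads are 22 mm wide; open, the fingers measure 114 mm over their backs; the gripper's body (76 mm by 85 mm) begins 54 mm behind the grasp point. The pads swing forward as they close: fully open they stand 13 mm farther back than shut.
Start: joints at [-1.263, 0.353, 1.633, -0, 1.155, -0.002], TCP at [190.541, -595.249, 231.281] pointing down, gripper open.
Joint ranges: [-2.63, 2.63], [-0.92, 2.1], [0.06, 2.66], [-1.3, 4.44], [0, 2.69], [-3.02, 3.02]. Speed limits (rad/s): [2.22, 2.22, 2.79, 3.14, 3.14, 3.14].

INTERFACE

Orientations are given as [roll, pitch, yaw] about the fixed x, y, z axes, in that order (R = Rz(yaw) Ry(pitch) Rx(roll)).
In Python, from rig import r gives the robot as it stands.
- The arm moves only by the shell command python3 -m inch 'ROWS' [OPENING] [FORCE]. ROWS is JSON, a list that holds one entry, the list of rows, each a list of 6 numbers: the shift along the tool's x, y, z scaled (see below), then the turn, a rotation vector about the tool's x, y, z scaled (see below). In form: [[[tx, ty, tz, wx, wy, wz], ...]]. A call has 1 to 8 rows; each row is the pose to reach, as a shift and turn from the pose commanded when the call began, along the tool's axes at that moment, turning the shorter way round; what a row does not reach only later rows make up. The controller multiplies each number of a shift by 20 cm and each number of a turn by pi rad. A row lasts 1/12 s, in which the tool goes at most 41.7 mm and 7.16 degrees, less where a joint would pass 70% of its speed; a pose out of reach is approached as far as the arm can. A call with a number of a shift or a turn outside -1 to 1 is refused whole. A call with a gripper value outside its range is refused whole. OPENING is the gripper's target within -1 to 1 (fully open at 1, half-way at 0, shut at -1), set as the call begins (- or left out, the last holds). The fingers move at their own pace and stop on an object; FORCE is the grip in N (left out, the last holds). Time passes only in rows, so rows that repeat a pose let the fingers close. It gives the time, the measured TCP pose, the force, the opening and the grip force at its end, in the units of the state.
- r.sense(): the state, without advancing time (a new reading comes with each control period).
- r.grab_frame(name): name is "scene" or "side" or "wrist"; returns the picture (384x512x3 uint8, red, green, blue); there is no depth.
- r.camera_info(name): a dict with "K" (3x3 intrinsics, pixels), "rvec" (rotation vector, rad) and "tvec" (3), from world to camera coordinates, as OpenCV has them; the wrist camera has in their place "mount" (4x4, takes a point from camera to tool coordinates, whose origin is the TCP and whose axes are the flange's). Camera axes: x right, y down, z forward; pixel columns grow to the right and rows downward; lengths in mm; the calibration is good to about 2 mm. A picture is of the moment at which its call begins: read the wrist's pose just before it. camera_info takes no time and is no camera call.
- r.sign_off(): hands the job in; it is judged then, once.
The state is a dict: "clock": time; "qpos": joint angles; "qvel": joint speeds; "joint_efforts": joint torques, N m; "eef_pos": TCP position; "tcp_rot": TCP orientation; "contact_force": force on the tool from outside, world axes, zero at the start; "wrist_torque": the same for the moment, N m; "opening": opening from 0.0 (shut) to 1.0 (fully open); "grasp_force": force on a finger pad.
Only numpy, scipy, OpenCV 4.12 (cv2) and the standard library are available. Lean on these libraries where they do the work, as an engineer would, in place of code of your own. Each camera call takes 0.05 s, during which the arm holds its last target. There are 200 camera calls.

## Working session

There is one attempt and no reset: what is moved stays moved. The work goes in short steps, Python scripts to look and compute and a shell command to move; the robot and the scene stay as the last step left them, time stands still between calls to the robot, and variables do not carry over. Pictures are saved under pics/ and viewed, at most 10 in all, crops included, and the job is handed in when it is done.

```bash
ls; mkdir -p pics; python3 - <<'E'
from rig import r
import cv2,numpy as np
print(r.sense())
for n in("scene","side","wrist"):
    im=r.grab_frame(n); cv2.imwrite(f"pics/{n}0.png",im[:,:,::-1]); print(n,r.camera_info(n))
E
```

```text
pics
{'clock': 0.0, 'qpos': array([-1.26344092e+00,  3.53695462e-01,  1.63414548e+00, -1.81062913e-05,
        1.15518635e+00, -2.41969653e-03]), 'qvel': array([ 0.00173949,  0.00080966,  0.00078913, -0.00153556,  0.00185068,
       -0.00111182]), 'joint_efforts': array([-9.71604786e-04, -6.05256915e+01, -3.42062402e+01,  3.36902679e-05,
        9.61618731e-03,  8.29382907e-05]), 'eef_pos': array([ 190.36504178, -594.79809033,  230.52727465]), 'tcp_rot': array([-3.14015798e+00,  1.30829772e-05,  3.09782433e-01]), 'contact_force': array([0.12470808, 0.19602909, 0.2358731 ]), 'wrist_torque': array([ 0.00416626, -0.04018572,  0.05546553]), 'grasp_force': 0.0, 'opening': 1.0057855245483336}
scene {'K': array([[453.8235338 ,   0.        , 264.62069568],
       [  0.        , 453.8235338 , 193.31724399],
       [  0.        ,   0.        ,   1.        ]]), 'rvec': array([ 1.3796245 ,  2.43402508, -0.66161801]), 'tvec': array([ 211.70913594, -438.00973438, 1488.81329379])}
side {'K': array([[385.06261219,   0.        , 256.15182368],
       [  0.        , 385.06261219, 188.17765021],
       [  0.        ,   0.        ,   1.        ]]), 'rvec': array([ 0.32127548, -2.8747647 ,  1.05018024]), 'tvec': array([581.20280425,  93.20698556, 979.34633147])}
wrist {'K': array([[278.79144295,   0.        , 254.47485727],
       [  0.        , 278.79144295, 195.05911873],
       [  0.        ,   0.        ,   1.        ]]), 'mount': array([[-4.38110522e-06, -9.54247947e-01, -2.99016480e-01,
         7.62495207e+01],
       [ 9.99999252e-01,  3.61611499e-04, -1.16865844e-03,
         1.21659400e+00],
       [ 1.22331771e-03, -2.99016261e-01,  9.54247232e-01,
        -1.43444861e+02],
       [ 0.00000000e+00,  0.00000000e+00,  0.00000000e+00,
         1.00000000e+00]])}
```

View pics/scene0.png

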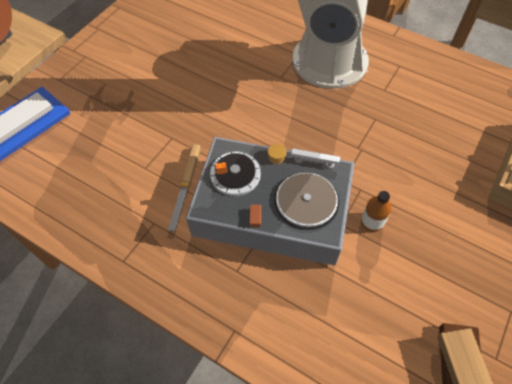

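View pics/side0.png

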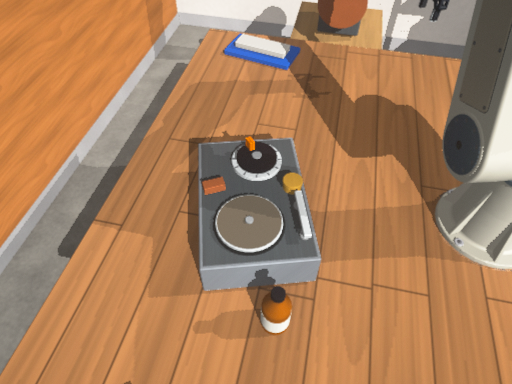

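The scene view shows the dial near (235,172) with its orange paddle at (221,168), the tin at (277,154), the stone at (256,215) and the platter at (306,199). In the side view the dial is near (257,158), the paddle at (250,143), the tin at (292,182) and the platter at (250,222).

```bash
cat > h.py <<'E'
from rig import r
import cv2,numpy as np
def cam(n):
    i=r.camera_info(n); R=cv2.Rodrigues(i["rvec"])[0]; return i["K"],R,i["tvec"]
def ray(n,uv):
    K,R,t=cam(n); return -R.T@t, R.T@np.linalg.inv(K)@np.array([uv[0],uv[1],1.])
def onz(n,uv,z):
    c,d=ray(n,uv); return c+d*(z-c[2])/d[2]
def tri(a,b):
    A=[];y=[]
    for n,uv in(("scene",a),("side",b)):
        c,d=ray(n,uv); d/=np.linalg.norm(d); P=np.eye(3)-np.outer(d,d); A.append(P); y.append(P@c)
    p=np.linalg.lstsq(np.vstack(A),np.hstack(y),rcond=None)[0]
    return p
E
python3 - <<'E'
from h import *
np.set_printoptions(precision=1,suppress=True)
win={"scene":((200,145,270,200),(270,168,345,230)),"side":((225,130,292,185),(208,188,292,255))}
pc={}
for n in win:
    im=cv2.imread(f"pics/{n}0.png"); hsv=cv2.cvtColor(im,cv2.COLOR_BGR2HSV)
    H,S,V=[hsv[:,:,k].astype(int) for k in range(3)]
    x0,y0,x1,y1=win[n][0]; W=np.zeros(H.shape,bool); W[y0:y1,x0:x1]=1
    o=W&(H<16)&(S>170)&(V>120); vs,us=np.nonzero(o); pc[n]=(us.mean(),vs.mean())
    print(n,"paddle",o.sum(),pc[n],us.min(),us.max(),vs.min(),vs.max(), onz(n,pc[n],147))
    # disc: dark pixels; fit hull
    for z,m in((134,W&(V<50)),(122,W&(V>150)&(S<60))):
        l,lab,st,_=cv2.connectedComponentsWithStats(m.astype(np.uint8)); 
        pts=np.argwhere(m)[:,::-1] if z==122 else np.argwhere(lab==1+st[1:,4].argmax())[:,::-1]
        h=cv2.convexHull(pts.astype(np.int32))[:,0]
        w=np.array([onz(n,p,z) for p in h])[:,:2].astype(np.float32)
        print(" circle z",z,len(pts),cv2.minEnclosingCircle(w))
    x0,y0,x1,y1=win[n][1]; 
    c=im[y0:y1,x0:x1]; print(" center colors",im[int((y0+y1)/2),int((x0+x1)/2)])
    P=onz(n,{"scene":(306.5,198),"side":(249.5,220)}[n],130); print(" platter cap",P)
    cv2.imwrite(f"pics/{n}_c.png",cv2.resize(im[y0-40:y1+10,x0-80:x1+10] if 0 else im[125:225,195:325] if n=="scene" else im[120:220,190:320],None,fx=5,fy=5,interpolation=cv2.INTER_CUBIC))
print("paddle tri",tri(pc["scene"],pc["side"]))
a=cv2.imread("pics/scene_c.png");b=cv2.imread("pics/side_c.png")
cv2.imwrite("pics/both.png",cv2.resize(np.vstack([a,b]),(390*1,600)))
E
```

```text
scene paddle 97 (np.float64(221.09278350515464), np.float64(167.340206185567)) 216 226 162 173 [612.9  -4.1 147. ]
 circle z 134 469 ((599.5201416015625, 26.8996639251709), 45.93199920654297)
 circle z 122 430 ((588.1318359375, 2.9897708892822266), 84.42098999023438)
 center colors [162 163 165]
 platter cap [572.7 209.3 130. ]
side paddle 67 (np.float64(249.1492537313433), np.float64(142.73134328358208)) 245 254 136 150 [616.1  -5.8 147. ]
 circle z 134 325 ((598.2172241210938, 32.386077880859375), 44.30061721801758)
 circle z 122 517 ((588.0023803710938, -5.211639881134033), 96.35063171386719)
 center colors [190 189 188]
 platter cap [564.9 209.4 130. ]
paddle tri [615.1  -2.2 150.7]
```

View pics/scene_c.png

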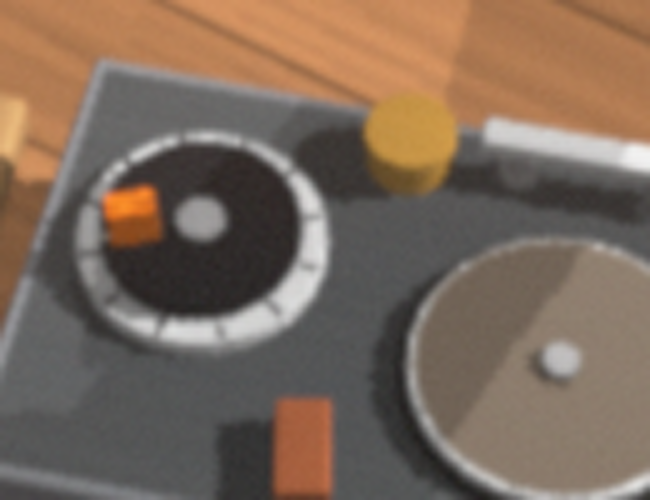

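View pics/wrist0.png

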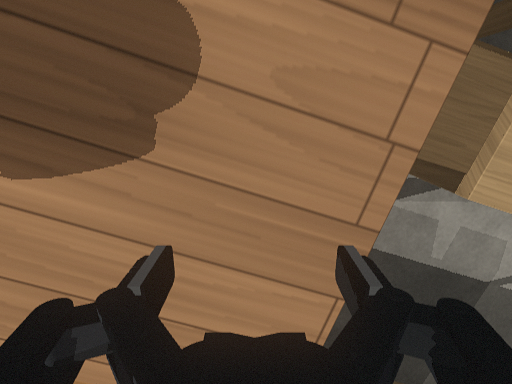

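The crop shows the dial's cap centre at crop pixel (201,218), image pixel (234.8,168.2). The platter hub is at (561,360), image pixel (306.8,196.6), and the paddle stands to the left of the cap. The wrist view shows only the table. I'll move over the dial and shut the gripper on the way.

```bash
cat >> h.py <<'E'
from scipy.spatial.transform import Rotation as Rot
def to(xyz,yawdeg):
    s=r.sense(); R=Rot.from_euler("xyz",s["tcp_rot"]).as_matrix()
    Rt=Rot.from_euler("xyz",[np.pi,0,np.radians(yawdeg)]).as_matrix()
    d=R.T@(np.array(xyz)-s["eef_pos"])/200; w=Rot.from_matrix(R.T@Rt).as_rotvec()/np.pi
    print("clock %.2f pos %s yaw %.1f F %s"%(s["clock"],s["eef_pos"].round(1),np.degrees(s["tcp_rot"][2]),s["contact_force"].round(1)), "row",d.round(3),w.round(3)); return s
E
python3 -m inch '[[[1,-0.81,-0.05,0,0,-0.28],[1,-0.81,-0.05,0,0,-0.28],[1,-0.81,-0.05,0,0,-0.28],[1,-0.81,-0.05,0,0,-0.28],[1,-0.81,-0.05,0,0,-0.28],[1,-0.81,-0.05,0,0,-0.28],[1,-0.81,-0.05,0,0,-0.28],[1,-0.81,-0.05,0,0,-0.28]]]' -1 30
python3 - <<'E'
from h import *
np.set_printoptions(precision=1,suppress=True)
A=onz("scene",(234.8,168.2),138); 
print("cap",A,"hub scene",onz("scene",(306.8,196.6),128),"cap side",onz("side",(257,156),138))
to([600,30,245],120)
E
```

```text
clock: 0.82
eef_pos: [332.9, -377.7, 241.4]
tcp_rot: [3.142, -0.0, 1.199]
contact_force: [-0.2, -0.6, -0.3]
opening: 0.0
grasp_force: 0.0
cap [593.2  21.9 138. ] hub scene [567.9 207.7 128. ] cap side [589.1  26.  138. ]
clock 0.82 pos [ 332.9 -377.7  241.4] yaw 68.7 F [-0.2 -0.6 -0.3] row [ 2.4  0.5 -0. ] [ 0.  -0.  -0.3]
```

The distance from dial to hub comes out at 187.7 mm against 188.3 nominal, so the axis at about (593,22) is sound.

```bash
python3 -m inch '[[[1,0.2,0,0,0,-0.28],[1,0.2,0,0,0,-0.28],[1,0.2,0,0,0,-0.28],[1,0.2,0,0,0,-0.28],[1,0.2,0,0,0,-0.28],[1,0.2,0,0,0,-0.28],[1,0.2,0,0,0,-0.28],[1,0.2,0,0,0,-0.28]]]'
python3 - <<'E'
from h import *
to([594,22,245],165)
E
```

```text
clock: 1.48
eef_pos: [443.4, -209.5, 241.1]
tcp_rot: [-3.141, 0.0, 2.073]
contact_force: [-1.1, 0.2, -0.1]
opening: -0.003
grasp_force: 0.0
clock 1.48 pos [ 443.4 -209.5  241.1] yaw 118.7 F [-1.1  0.2 -0.1] row [ 0.653  1.217 -0.02 ] [-0.    -0.    -0.257]
```

```bash
python3 -m inch '[[[0.54,1,-0.02,0,0,-0.25],[0.54,1,-0.02,0,0,-0.25],[0.54,1,-0.02,0,0,-0.25],[0.54,1,-0.02,0,0,-0.25],[0.54,1,-0.02,0,0,-0.25],[0.54,1,-0.02,0,0,-0.25],[0.54,1,-0.02,0,0,-0.25],[0.54,1,-0.02,0,0,-0.25]]]'
python3 - <<'E'
from h import *
to([594,22,245],200)
E
```

```text
clock: 2.15
eef_pos: [567.9, -18.8, 244.8]
tcp_rot: [-3.141, -0.0, 2.851]
contact_force: [-0.3, -0.7, -0.1]
opening: -0.001
grasp_force: 0.0
clock 2.15 pos [567.9 -18.8 244.8] yaw 163.3 F [-0.3 -0.7 -0.1] row [-0.067  0.233 -0.001] [-0.    -0.    -0.204]
```

```bash
python3 - <<'E'
from h import *
s=r.sense(); im=r.grab_frame("wrist"); cv2.imwrite("pics/w1.png",im[:,:,::-1]); np.savez("w1.npz",p=s["eef_pos"],e=s["tcp_rot"])
E
```

```text
(no output)
```

View pics/w1.png

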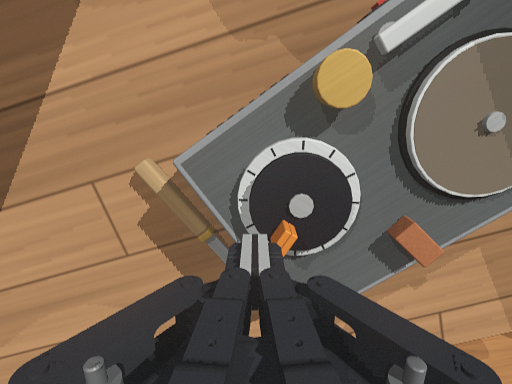

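The wrist view shows the cap at (301,206) and the paddle at (285,238), with a bright top face. The shut fingertips are at (255,250) and the tin is at (343,78).

```bash
cat >> h.py <<'E'
def wray(f,uv,z):
    d=np.load(f); i=r.camera_info("wrist"); M=i["mount"]; R=Rot.from_euler("xyz",d["e"]).as_matrix()
    c=R@M[:3,3]+d["p"]; v=R@M[:3,:3]@np.linalg.inv(i["K"])@np.array([uv[0],uv[1],1.])
    return c+v*(z-c[2])/v[2]
def wmeas(f,png,win):
    im=cv2.imread(png); hsv=cv2.cvtColor(im,cv2.COLOR_BGR2HSV); H,S,V=[hsv[:,:,k].astype(int) for k in range(3)]
    x0,y0,x1,y1=win; W=np.zeros(H.shape,bool); W[y0:y1,x0:x1]=1
    o=W&(H<18)&(S>150)&(V>90); m=o&(V>205); print("V pct",np.percentile(V[o],[5,25,50,75,95]))
    cap=W&(V>110)&(S<50); n,lab,st,ce=cv2.connectedComponentsWithStats(cap.astype(np.uint8))
    for k in range(1,n):
        if 100<st[k,4]<1200 and abs(st[k,2]-st[k,3])<6: print("cap cand",ce[k],st[k],wray(f,ce[k],138).round(1))
    rect=cv2.minAreaRect(np.argwhere(m)[:,::-1].astype(np.float32)); box=cv2.boxPoints(rect)
    w=np.array([wray(f,p,160) for p in box]); print("top",m.sum(),o.sum(),box.round().tolist(),"\n",w.round(1),w.mean(0).round(1),[np.linalg.norm(w[i]-w[i-1]).round(1) for i in range(4)])
E
python3 - <<'E'
from h import *
wmeas("w1.npz","pics/w1.png",(235,135,362,258))
E
```

```text
V pct [136. 140. 208. 215. 224.]
cap cand [300.95698925 205.38064516] [289 193  25  25 465] [592.4  19.1 138. ]
cap cand [254.27256637 243.95221239] [241 226  28  32 565] [618.6 -35.2 138. ]
top 289 554 [[274.0, 252.0], [283.0, 221.0], [300.0, 225.0], [291.0, 257.0]] 
 [[621.2 -17.  160. ]
 [593.2  -1.  160. ]
 [601.8  11.9 160. ]
 [630.2  -3.8 160. ]] [611.6  -2.5 160. ] [np.float64(16.1), np.float64(32.2), np.float64(15.5), np.float64(32.4)]
```

```bash
python3 - <<'E'
from h import *
im=cv2.imread("pics/w1.png")[205:265,260:320]; cv2.imwrite("pics/w1c.png",cv2.resize(im,None,fx=9,fy=9,interpolation=cv2.INTER_NEAREST))
E
```

```text
(no output)
```

View pics/w1c.png

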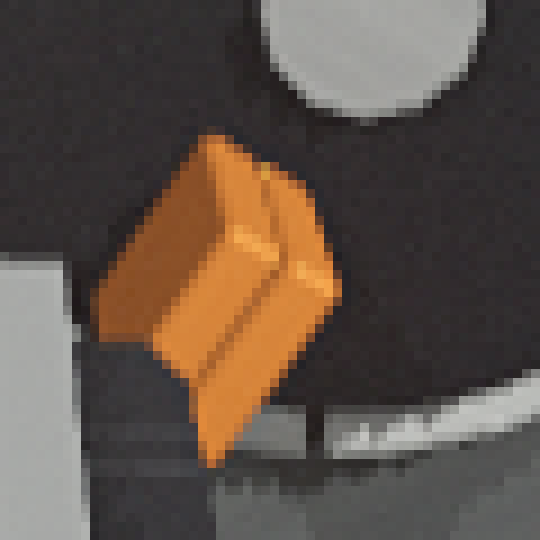

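The crop shows the paddle's top face with inner corners at (285.6,230.3) and (297.3,237.3), and an outer trailing corner near (283,256.5). The finger hides the rest.

```bash
python3 - <<'E'
from h import *
A,B,C=[wray("w1.npz",p,160)[:2] for p in((285.6,230.3),(297.3,237.3),(283.1,256.5))]
O=wray("w1.npz",(301,205.4),138)[:2]
ang=lambda v:np.degrees(np.arctan2(v[1],v[0])).round(1)
print(A,B,C,O,"AB",np.linalg.norm(B-A),"BC",np.linalg.norm(C-B))
m=(A+B)/2-O; print("inner mid r",np.linalg.norm(m),ang(m),"edge dirs",ang(C-B),ang(B-A)-90)
E
```

```text
[602.79577369  -1.22941811] [612.477503     7.11394179] [627.61891427 -10.14963142] [592.39808038  19.10198782] AB 12.780748684122953 BC 22.962867744191232
inner mid r 22.211492355031794 -46.7 edge dirs -48.7 -49.2
```

The paddle angle is about -48° (inner radius 22 mm against 21 nominal, edges 13 and 23 mm against 14 and 24). I'll hover behind its trailing face and then descend.

```bash
cat >> h.py <<'E'
def P(th,s,z,O=(593,20)):
    t=np.radians(th); p=np.array(O)+33*np.array([np.cos(t),np.sin(t)])-s*np.array([np.sin(t),-np.cos(t)])
    return to([p[0],p[1],z],th-90)
E
python3 - <<'E'
from h import *
P(-48,32,200)
E
```

```text
clock 2.20 pos [567.3 -19.5 244.9] yaw 163.2 F [-0.9 -0.5  0.9] row [-0.29   0.278  0.224] [-0.    -0.    -0.327]
```

```bash
python3 -m inch '[[[-0.29,0.278,0.1,0,0,-0.327],[-0.29,0.278,0.1,0,0,-0.327],[-0.29,0.278,0.224,0,0,-0.327],[-0.29,0.278,0.224,0,0,-0.327],[-0.29,0.278,0.224,0,0,-0.327],[-0.29,0.278,0.224,0,0,-0.327],[-0.29,0.278,0.224,0,0,-0.327],[-0.29,0.278,0.224,0,0,-0.327]]]'
python3 - <<'E'
from h import *
P(-48,32,144)
s=r.sense(); im=r.grab_frame("wrist"); cv2.imwrite("pics/w2.png",im[:,:,::-1]); np.savez("w2.npz",p=s["eef_pos"],e=s["tcp_rot"]); print(s["qpos"].round(2))
E
```

```text
clock: 2.87
eef_pos: [638.3, 16.1, 200.3]
tcp_rot: [3.141, -0.001, -2.431]
contact_force: [-0.3, 0.2, 0.1]
opening: 0.001
grasp_force: 0.0
clock 2.87 pos [638.3  16.1 200.3] yaw -139.3 F [-0.3  0.2  0.1] row [-0.005  0.001  0.281] [ 0.    -0.    -0.007]
[ 0.02  0.4   1.63 -0.    1.11 -2.26]
```

View pics/w2.png

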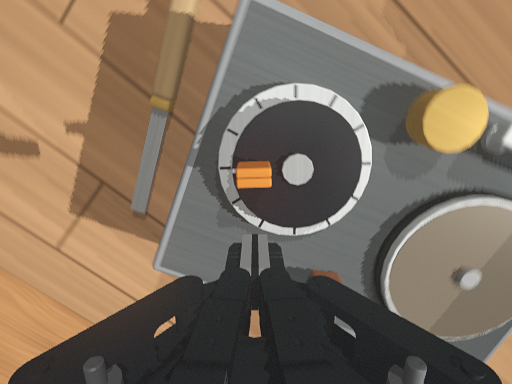

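The wrist view shows the paddle at (254,174), square to the finger column at x≈255. Its trailing edge faces the fingers and the cap is at (298,169). I'll descend and then approach gently.

```bash
python3 -m inch '[[[-0.005,0,0.1,0,0,-0.007],[-0.005,0,0.2,0,0,-0.007],[-0.005,0,0.281,0,0,-0.007],[-0.005,0,0.281,0,0,-0.007],[0.03,0,0.281,0,0,-0.007],[0.05,0,0.281,0,0,-0.007],[0.05,0,0.281,0,0,-0.007]]]'
python3 - <<'E'
from h import *
P(-48,19,144)
E
```

```text
clock: 3.5
eef_pos: [630.9, 10.4, 145.6]
tcp_rot: [-3.141, 0.001, -2.41]
contact_force: [-0.1, -0.5, -0.1]
opening: 0.001
grasp_force: 0.0
clock 3.50 pos [630.9  10.4 145.6] yaw -138.1 F [-0.1 -0.5 -0.1] row [ 0.014 -0.003  0.008] [-0.  0. -0.]
```

```bash
cat >> h.py <<'E'
def arc(al,s=18,s0=None):
    s0=s if s0 is None else s0
    for a in al:
        q=np.radians(a); c,n=np.cos(q),np.sin(q)
        x=s0-(s*c-33*n); y=33-(s*n+33*c); print(a,[round(x/200,3),round(y/200,3),0,0,0,round(a/180,3)])
E
python3 - <<'E'
from h import *
arc([0,3,6,9,12,15,18,21,24],18,21.8)
arc(range(3,25,3))
E
```

```text
0 [np.float64(0.019), np.float64(0.0), 0, 0, 0, 0.0]
3 [np.float64(0.028), np.float64(-0.004), 0, 0, 0, 0.017]
6 [np.float64(0.037), np.float64(-0.009), 0, 0, 0, 0.033]
9 [np.float64(0.046), np.float64(-0.012), 0, 0, 0, 0.05]
12 [np.float64(0.055), np.float64(-0.015), 0, 0, 0, 0.067]
15 [np.float64(0.065), np.float64(-0.018), 0, 0, 0, 0.083]
18 [np.float64(0.074), np.float64(-0.02), 0, 0, 0, 0.1]
21 [np.float64(0.084), np.float64(-0.021), 0, 0, 0, 0.117]
24 [np.float64(0.094), np.float64(-0.022), 0, 0, 0, 0.133]
3 [np.float64(0.009), np.float64(-0.004), 0, 0, 0, 0.017]
6 [np.float64(0.018), np.float64(-0.009), 0, 0, 0, 0.033]
9 [np.float64(0.027), np.float64(-0.012), 0, 0, 0, 0.05]
12 [np.float64(0.036), np.float64(-0.015), 0, 0, 0, 0.067]
15 [np.float64(0.046), np.float64(-0.018), 0, 0, 0, 0.083]
18 [np.float64(0.055), np.float64(-0.02), 0, 0, 0, 0.1]
21 [np.float64(0.065), np.float64(-0.021), 0, 0, 0, 0.117]
24 [np.float64(0.075), np.float64(-0.022), 0, 0, 0, 0.133]
```

```bash
python3 -m inch '[[[0.01,0,0.004,0,0,0],[0.019,-0.002,0.006,0,0,0],[0.028,-0.005,0.006,0,0,0.017],[0.037,-0.01,0.006,0,0,0.033],[0.046,-0.013,0.006,0,0,0.05],[0.046,-0.013,0.006,0,0,0.05]]]'
python3 - <<'E'
from h import *
P(-57,18,144)
E
```

```text
clock: 4.0
eef_pos: [626.7, 3.6, 143.7]
tcp_rot: [-3.141, 0.002, -2.567]
contact_force: [1.5, 2.1, -1.0]
opening: -0.004
grasp_force: 1.4
clock 4.00 pos [626.7   3.6 143.7] yaw -147.1 F [ 1.5  2.1 -1. ] row [ 0.007 -0.005 -0.001] [-0.     0.001 -0.   ]
```

Contact is made, with about 2.6 N opposing the push. I'll continue round the arc.

```bash
python3 -m inch '[[[0.009,-0.004,0,0,0,0.017],[0.018,-0.009,0,0,0,0.033],[0.027,-0.012,0,0,0,0.05],[0.036,-0.015,0,0,0,0.067],[0.046,-0.018,0,0,0,0.083],[0.055,-0.02,0,0,0,0.1],[0.065,-0.021,0,0,0,0.117],[0.075,-0.022,0,0,0,0.133]]]'
python3 - <<'E'
from h import *
P(-81,18,144)
E
```

```text
clock: 4.67
eef_pos: [616.0, -8.4, 143.4]
tcp_rot: [-3.141, 0.001, -2.982]
contact_force: [2.5, 1.7, -1.7]
opening: 0.005
grasp_force: 1.1
clock 4.67 pos [616.   -8.4 143.4] yaw -170.9 F [ 2.5  1.7 -1.7] row [ 0.001 -0.007 -0.003] [-0.     0.     0.001]
```

```bash
python3 -m inch '[[[0.009,-0.004,0,0,0,0.017],[0.018,-0.009,0,0,0,0.033],[0.027,-0.012,0,0,0,0.05],[0.036,-0.015,0,0,0,0.067],[0.046,-0.018,0,0,0,0.083],[0.055,-0.02,0,0,0,0.1],[0.065,-0.021,0,0,0,0.117],[0.075,-0.022,0,0,0,0.133]]]'
python3 - <<'E'
from h import *
P(-105,18,144)
s=r.sense(); im=r.grab_frame("wrist"); cv2.imwrite("pics/w3.png",im[:,:,::-1])
E
```

```text
clock: 5.33
eef_pos: [601.6, -15.2, 143.3]
tcp_rot: [-3.141, 0.0, 2.883]
contact_force: [0.1, -0.7, 0.0]
opening: -0.001
grasp_force: 0.0
clock 5.33 pos [601.6 -15.2 143.3] yaw 165.2 F [ 0.1 -0.7  0. ] row [-0.003 -0.006 -0.003] [-0.     0.     0.001]
```

View pics/w3.png

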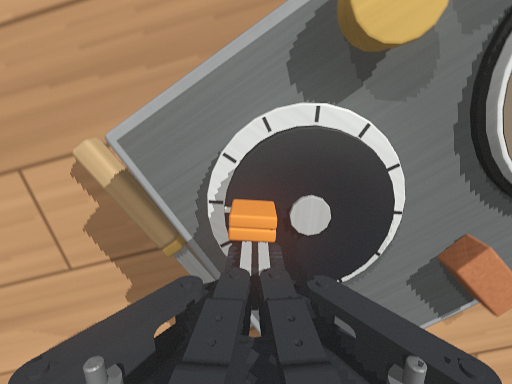

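The paddle at (253,220) is now just ahead of the fingertips and still square to them, with no contact force. So the dial has snapped into the second stop (commanded arc 57°).

```bash
python3 -m inch '[[[0.009,-0.004,0,0,0,0.017],[0.018,-0.009,0,0,0,0.033],[0.027,-0.012,0,0,0,0.05],[0.036,-0.015,0,0,0,0.067],[0.046,-0.018,0,0,0,0.083],[0.055,-0.02,0,0,0,0.1],[0.065,-0.021,0,0,0,0.117],[0.075,-0.022,0,0,0,0.133]]]'
python3 - <<'E'
from h import *
P(-129,18,144)
arc([3,6,9,12,15,18,21,24,26,28])
E
```

```text
clock: 6.05
eef_pos: [586.1, -15.6, 143.3]
tcp_rot: [3.142, 0.0, 2.466]
contact_force: [0.1, -1.7, -0.1]
opening: 0.002
grasp_force: 0.0
clock 6.05 pos [586.1 -15.6 143.3] yaw 141.3 F [ 0.1 -1.7 -0.1] row [-0.005 -0.005 -0.003] [0.    0.    0.002]
3 [np.float64(0.009), np.float64(-0.004), 0, 0, 0, 0.017]
6 [np.float64(0.018), np.float64(-0.009), 0, 0, 0, 0.033]
9 [np.float64(0.027), np.float64(-0.012), 0, 0, 0, 0.05]
12 [np.float64(0.036), np.float64(-0.015), 0, 0, 0, 0.067]
15 [np.float64(0.046), np.float64(-0.018), 0, 0, 0, 0.083]
18 [np.float64(0.055), np.float64(-0.02), 0, 0, 0, 0.1]
21 [np.float64(0.065), np.float64(-0.021), 0, 0, 0, 0.117]
24 [np.float64(0.075), np.float64(-0.022), 0, 0, 0, 0.133]
26 [np.float64(0.081), np.float64(-0.023), 0, 0, 0, 0.144]
28 [np.float64(0.088), np.float64(-0.023), 0, 0, 0, 0.156]
```

```bash
python3 -m inch '[[[0.009,-0.004,0,0,0,0.017],[0.018,-0.009,0,0,0,0.033],[0.027,-0.012,0,0,0,0.05],[0.036,-0.015,0,0,0,0.067],[0.046,-0.018,0,0,0,0.083],[0.055,-0.02,0,0,0,0.1],[0.065,-0.021,0,0,0,0.117],[0.065,-0.021,0,0,0,0.117]]]'
python3 - <<'E'
from h import *
P(-150,18,144)
E
```

```text
clock: 6.72
eef_pos: [573.6, -10.9, 143.4]
tcp_rot: [3.141, 0.001, 2.098]
contact_force: [1.2, -1.5, -0.8]
opening: 0.001
grasp_force: 1.0
clock 6.72 pos [573.6 -10.9 143.4] yaw 120.2 F [ 1.2 -1.5 -0.8] row [-0.005 -0.004 -0.003] [0.    0.    0.001]
```

At the commanded 102° the paddle still resists, so it is just short of half-way to the fourth stop. I'll go on a little, slowly.

```bash
python3 -m inch '[[[0.005,-0.002,0,0,0,0.008],[0.009,-0.004,0,0,0,0.017],[0.014,-0.006,0,0,0,0.025],[0.018,-0.009,0,0,0,0.033],[0.022,-0.01,0,0,0,0.042],[0.022,-0.01,0,0,0,0.042],[0.022,-0.01,0,0,0,0.042]]]'
python3 - <<'E'
from h import *
P(-157.5,18,144)
s=r.sense(); im=r.grab_frame("wrist"); cv2.imwrite("pics/w4.png",im[:,:,::-1])
E
```

```text
clock: 7.3
eef_pos: [569.3, -7.8, 143.2]
tcp_rot: [-3.142, -0.0, 1.97]
contact_force: [0.1, -0.1, -0.1]
opening: 0.001
grasp_force: 0.0
clock 7.30 pos [569.3  -7.8 143.2] yaw 112.9 F [ 0.1 -0.1 -0.1] row [-0.007 -0.003 -0.004] [-0.    -0.     0.002]
```

View pics/w4.png

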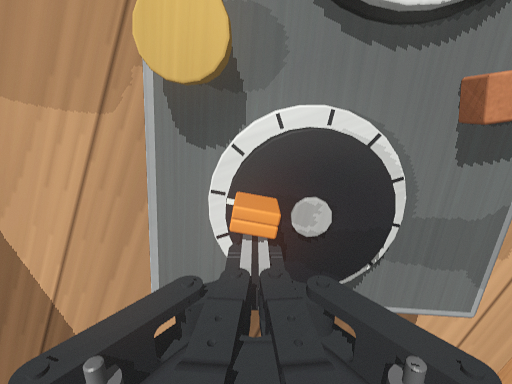

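The paddle at (255,215) has snapped about 8° ahead of the fingers and the force is zero, so the dial is in the fourth stop. I'll back off and rise clear.

```bash
python3 -m inch '[[[-0.04,0,0,0,0,0],[-0.06,0,0,0,0,0],[-0.06,0,-0.1,0,0,0],[-0.06,0,-0.25,0,0,0],[-0.06,0,-0.4,0,0,0],[-0.06,0,-0.4,0,0,0],[-0.06,0,-0.4,0,0,0],[-0.06,0,-0.4,0,0,0]]]'
python3 - <<'E'
from h import *
s=r.sense(); im=r.grab_frame("wrist"); cv2.imwrite("pics/w5.png",im[:,:,::-1]); np.savez("w5.npz",p=s["eef_pos"],e=s["tcp_rot"])
E
```

```text
clock: 8.02
eef_pos: [573.8, -19.4, 222.7]
tcp_rot: [-3.141, -0.0, 1.967]
contact_force: [0.2, -0.6, 0.2]
opening: 0.003
grasp_force: 0.0
```

View pics/w5.png

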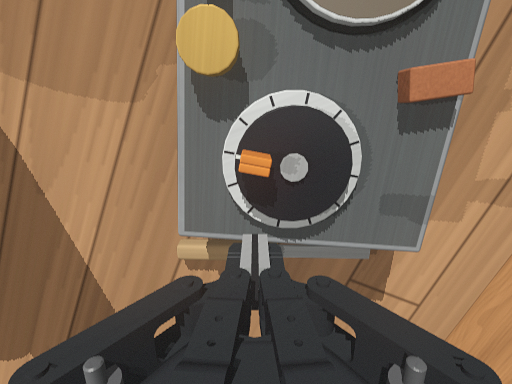

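The paddle top centre is at (255,163) and the cap at (294,167). I'll check the dial angle.

```bash
python3 - <<'E'
from h import *
im=cv2.imread("pics/w5.png"); hsv=cv2.cvtColor(im,cv2.COLOR_BGR2HSV); H,S,V=[hsv[:,:,k].astype(int) for k in range(3)]
W=np.zeros(H.shape,bool); W[145:185,230:280]=1
m=W&(H<18)&(S>150)&(V>150); b=cv2.boxPoints(cv2.minAreaRect(np.argwhere(m)[:,::-1].astype(np.float32)))
w=np.array([wray("w5.npz",p,160) for p in b]).mean(0); O=wray("w5.npz",(294,167),138); d=w-O
print(b.round(),d.round(1),np.hypot(*d[:2]),np.degrees(np.arctan2(d[1],d[0])))
E
```

```text
[[237. 171.]
 [242. 149.]
 [272. 155.]
 [268. 177.]] [-32.9  -5.4  22. ] 33.36825679261271 -170.6296001602932
```

The paddle turned from -48° to -170.6°, about 120° clockwise, at radius 33.4 mm. That is the fourth stop.

```bash
python3 -c "from rig import r; print(r.sign_off())"
```

```text
the job is handed in; nothing more can be done
None
```

I pushed the dial clockwise to its fourth stop (about 120° in the wrist camera image), backed the arm clear and handed the job in; at each check the push force was only about 2–4 N, and the arm touched nothing else.

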